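Clear the seized sample tubes from the cold station

ROBOT

A 6-joint arm with a two-finger parallel gripper is mounted at the origin on the work surface. World frame = base frame: x ahead of the robot, y to its left, z up, the work surface at z = 0. Lengths are in m, angles in rad, forces in N, time in s.
With the tool pointing down it reaches from about 0.375 to 0.9 m from the base axis. Payload 3.1 kg.
Tool frame: the origin (TCP) lies on the centre line of the jaws, within the pads' length; the fingertips stand robot.tip_reach ahead of it and the grasp point (between the pads) lies 8 mm behind it (robot.tip_reach is the distance from the TCP to the fingertips, in m); z points along the fingers, y is the line along which they close (so a half turn about z gives the same grasp; the last joint's range is limited). The gripper opens to 87 mm and grips with 3 to 60 N. Pads are 19 mm wide; open, the fingers measure 117 mm over their backs; the gripper's body (75 mm by 190 mm) begins 51 mm behind the grasp point.
Start: joints at [-1.329, 0.527, 1.433, -0, 1.181, -0.178], TCP at [0.255, -0.571, 0.234] pointing down, gripper open.
Joint ranges: [-3.08, 3.08], [-0.75, 2.2], [0.22, 2.44], [-1.43, 4.57], [0, 2.65], [-2.85, 2.85]. Speed limits (rad/s): [2.79, 2.79, 3.14, 3.14, 3.14, 3.14].

INTERFACE

Orientations are given as a unit quaternion [x, y, z, w].
In Python, from rig import robot gives the robot as it stands.
- The arm moves only by the tool jog_arm, never from a script. Its argument "motion" is one flat list of numbers, 7 for each row, row after row: the shift along the tool's x, y, z scaled (see below), then the turn, a rotation vector about the tool's x, y, z scaled (see below), then the gripper's target within -1 to 1 (shut at 1, half-way at 0, fully open at -1). In form: [x, y, z, rx, ry, rz, hand, x, y, z, rx, ry, rz, hand, ...]. A call has 1 to 12 rows; each row shifts and turns the commanded pose from where the row before left it, along the tool's axes as they then stand; what a row does not reach is not made up. The controller multiplies each number of a shift by 4 cm and each number of a turn by 4 degrees. A row lasts 1/8 s, in which the tool goes at most 62.5 mm and 10.7 degrees, less where a joint would pass 70% of its speed; a pose out of reach is approached as far as the arm can. A call with a number of a shift or a turn outside -1 to 1 is refused whole. A call with a gripper value outside its range is refused whole. The fingers move at their own pace and stop on an object; "grip_force" is the grip in N (left out, the last holds). Time passes only in rows, so rows that do not move let the fingers close. It gives the time, the measured TCP pose, the force, the opening and the grip force at its end, in the units of the state.
- robot.get_obs(): the state, without advancing time (a new reading comes with each control period).
- robot.camera(name): name is "side" or "top"; returns the picture (480x640x3 uint8, blue, green, red); there is no depth.
- robot.calibration(name): a dict with "fx", "fy", "cx", "cy" (pixels), "R" (3x3) and "t" (3): a world point X has camera coordinates R X + t. Camera axes: x right, y down, z forward; pixel columns grow to the right and rows downward; lengths in m; the calibration is good to about 2 mm. A picture is of the moment at which its call begins. calibration takes no time and is no camera call.
- robot.hand_in(): hands the job in; it is judged then, once.
The state is a dict: "time": time; "q": joint angles; "joint_velocities": joint speeds; "joint_torque": joint torques, N m; "position": TCP position; "tool_rot": TCP orientation; "ft_force": force on the tool from outside, world axes, zero at the start; "moment": the same for the moment, N m; "grip_width": finger opening in m; "grip_force": force on a finger pad.
Only numpy, scipy, OpenCV 4.12 (cv2) and the standard library are available. Lean on these libraries where they do the work, as an engineer would, in place of code of your own. Each camera call takes 0.05 s, during which the arm holds its last target. There are 200 camera calls.

TASK

The red-capped sample tubes have seized in the cold station's block: slide the clear splash shield right down, then work every tube loose by rocking it from side to side along the row, lift it out without wrenching it, and drop it into the wire basket. When all of them are in, with the basket still standing on the table, slide the shield fully up again; leave the other things on the bench where they are.

Things in the scene. Friction and masses are not known exactly. Their poses are not given: they have to be found in the camera images.
- station: Cold station, fixed: dark base tray 12 mm thick; on its far side an aluminium block (80 mm deep, 310 wide, top at 65 mm) with a row of five wells; on its robot side a clear sliding shield between two posts. Origin: table level below the middle well; x across the row away from the robot, y along the row, z up. Wells at y = -120, -60, 0, 60, 120 mm, x = 0. Tube foot 12 mm above the table.
- row_mid (a point): Middle of the row, 65 mm above the station origin, level with the block's top, between the middle well's two shoes. Seated tubes: caps at heights 74 to 122 mm, feet in pockets 25 mm wide. Each neck is clasped by two stiff blue sliding shoes, on its +y and -y side, edges 10.5 mm from the well axis, at heights 53 to 65 mm; they block the tube's 32 mm collar after 3 mm of lift.
- shoe_mid (a point): Top of the middle well's +y shoe, as built. A shoe can be pushed back 8 mm along y (5 to 7 N) and stays there; with both at least 6 mm back the tube lifts out. Tipping a tube about its foot pushes back the shoe on that side: 100 mm above the table its cap must move about 14 mm along y from upright, to each side, until the shoe meets its stop. Pulling straight up does not free it.
- post_top (a point): Top of the +y post, 262 mm above the table; the posts (22 by 12 mm) stand 181 mm either side of the station's middle, 150 mm from the row of wells towards the robot.
- sash (a joint): Height of the splash shield, a clear sliding panel between the two posts: 0 fully lowered, 0.12 m fully raised. It stays where it is left (about 13 N to raise, 5 N to lower).
- sash_grip (a point): Middle of the shield's yellow handle, a bar 14 mm thick (station x), 100 mm long (station y), 30 mm high, on top of the panel; free from above. This point is its centre: 140 mm above the table when lowered, 260 mm when raised. Below the bar is a rail 12 mm thick, then the panel 6 mm thick.
- basket: Loose steel wire basket, outside 200 (its x) by 160 (its y) by 95 mm high, walls 5 mm, open at the top, 0.7 kg; stands left or right of the station. Origin: centre of its underside, z up.
- tube1: Sample tube, 110 mm long, 70 g: white stem 22 mm diameter (lowest 30 mm), collar 32 mm diameter (30 to 38 mm above the foot), neck 20 mm diameter (38 to 62 mm), red ribbed cap 26 mm diameter (top 48 mm: grip here). Origin on its axis 45 mm from the foot; z along the axis towards the cap. None if absent. Starts seized upright in a well of the station.
- tube2: Sample tube, 110 mm long, 70 g: white stem 22 mm diameter (lowest 30 mm), collar 32 mm diameter (30 to 38 mm above the foot), neck 20 mm diameter (38 to 62 mm), red ribbed cap 26 mm diameter (top 48 mm: grip here). Origin on its axis 45 mm from the foot; z along the axis towards the cap. None if absent. Starts seized upright in a well of the station.
- tube3: Sample tube, 110 mm long, 70 g: white stem 22 mm diameter (lowest 30 mm), collar 32 mm diameter (30 to 38 mm above the foot), neck 20 mm diameter (38 to 62 mm), red ribbed cap 26 mm diameter (top 48 mm: grip here). Origin on its axis 45 mm from the foot; z along the axis towards the cap. None if absent. Starts seized upright in a well of the station.
- tube4: Sample tube, 110 mm long, 70 g: white stem 22 mm diameter (lowest 30 mm), collar 32 mm diameter (30 to 38 mm above the foot), neck 20 mm diameter (38 to 62 mm), red ribbed cap 26 mm diameter (top 48 mm: grip here). Origin on its axis 45 mm from the foot; z along the axis towards the cap. None if absent. Starts seized upright in a well of the station.
- tube5: Sample tube, 110 mm long, 70 g: white stem 22 mm diameter (lowest 30 mm), collar 32 mm diameter (30 to 38 mm above the foot), neck 20 mm diameter (38 to 62 mm), red ribbed cap 26 mm diameter (top 48 mm: grip here). Origin on its axis 45 mm from the foot; z along the axis towards the cap. None if absent. Starts seized upright in a well of the station.
- forceps: Bystander: steel forceps 150 mm long, 7 mm high, lying on the tray between shield and block. Origin below its middle.
- dropper_bottle: Bystander: bottle 44 mm diameter, 90 mm high, beyond the station. Origin at its foot.
- cap_jar: Bystander: jar 64 mm diameter, 75 mm high, beyond the station. Origin at its foot.
- steel_cup: Bystander: steel cup 70 mm diameter, 80 mm high, beyond the station. Origin at its foot.
- marker: Bystander: flat green marker pen 130 mm long, 12 mm high, lying on the foam box's lid. Origin below its middle.
- foam_box: Bystander: closed white foam box 200 by 160 by 104 mm, fixed, on the side of the station where the basket is not. Origin: centre of its underside.
Not all that is in view belongs to the job. What is shaped like the tube5 but turquoise or yellow is not meant. What is shaped like the tube4 but green is not meant.

How it is judged:
On the way, in this order (a step that is already met when the one before it is completed fails the run):
1. the splash shield is slid right down (within 12 mm) (value of joint sash below 0.012 m), for 0.2 s.
2. every tube lies in the basket, let go (x of tube1 in the frame of basket between -0.1 and 0.1 m and y of tube1 in the frame of basket between -0.08 and 0.08 m and z of tube1 in the frame of basket between 0 and 0.095 m and contact force between each of tube1, tube2, tube3, tube4, tube5 and the fingers below 0.2 N and x of tube2 in the frame of basket between -0.1 and 0.1 m and y of tube2 in the frame of basket between -0.08 and 0.08 m and z of tube2 in the frame of basket between 0 and 0.095 m and x of tube3 in the frame of basket between -0.1 and 0.1 m and y of tube3 in the frame of basket between -0.08 and 0.08 m and z of tube3 in the frame of basket between 0 and 0.095 m and x of tube4 in the frame of basket between -0.1 and 0.1 m and y of tube4 in the frame of basket between -0.08 and 0.08 m and z of tube4 in the frame of basket between 0 and 0.095 m and x of tube5 in the frame of basket between -0.1 and 0.1 m and y of tube5 in the frame of basket between -0.08 and 0.08 m and z of tube5 in the frame of basket between 0 and 0.095 m), for 0.2 s.
At the end, for the whole second after the job is handed in: Every tube present is at rest inside the basket (the point on its axis 45 mm above its foot lies within the basket's walls and not above its rim), released; the basket stands upright on the table (within 0.15 rad); the shield is fully up (within 12 mm of its top) (all of step 2 and linear speed of each of tube1, tube2, tube3, tube4, tube5 below 0.03 m/s and value of joint sash above 0.108 m and angle between basket's own z axis and vertical below 0.15 rad and height (world z) of basket between -0.01 and 0.02 m); the robot touches nothing.
It fails at once if a tube is wrenched: more than 80 N between it and the station (contact force between any of tube1, tube2, tube3, tube4, tube5 and station above 80 N).
It fails at once if a bystander (forceps, bottle, jar, cup, marker) is moved more than 6 cm (distance of any of forceps, dropper_bottle, cap_jar, steel_cup, marker from where it was at the start of the episode above 0.06 m).
Of tube1, tube2, tube3, tube4, tube5 only 3 to 5 are there at a start; the rules pass over those that are not, and their reading is None.
At some moment in a run one of basket may be knocked a few centimetres aside while the robot is not near it.
Once in a run the grip may slacken for a moment while it holds something.
It also fails if it takes over 210 s, if anything falls off the work surface, if the arm or the gripper's body presses on something with over 40 N, if the wrist force passes 120 N, or if a joint passes its speed limit or range.

## Working session

There is one attempt and no reset: what is moved stays moved. The work goes in short steps, Python scripts to look and compute and a tool call to move; the robot and the scene stay as the last step left them, time stands still between calls to the robot, and variables do not carry over. Pictures are saved under pics/ and viewed, at most 14 in all, crops included, and the job is handed in when it is done.

Besides the shell and the picture viewer there is one more tool, called as name(argument=value, ...), one argument or row to a line, values as JSON. jog_arm: Moves the arm, as the interface text tells. Shifts and turns lie within -1 to 1; 1 stands for 4 cm of shift or 4 degrees of turn. Its arguments: {"type":"object","properties":{"motion":{"type":"array","items":{"type":"number"}},"grip_force":{"type":"number"}},"required":["motion"]}

```bash
mkdir -p pics; ls; python3 - <<'E'
from rig import robot
import cv2,numpy as np
for n in("side","top"):
    im=robot.camera(n);cv2.imwrite(f"pics/{n}0.png",im)
    c=robot.calibration(n);R=np.array(c["R"]);t=np.array(c["t"]);print(n,c["fx"],c["cx"],c["cy"],(-R.T@t).round(3),R.round(3).tolist())
print(robot.tip_reach,robot.get_obs())
E
```

```text
pics
side 435.76744173287784 323.54904591301766 239.38819877486418 [0.38  0.752 0.641] [[-0.952, -0.306, -0.013], [-0.139, 0.471, -0.871], [0.273, -0.827, -0.491]]
top 597.9299020920731 321.667888445089 228.75617917643868 [ 0.352 -0.024  1.428] [[0.009, -1.0, -0.025], [-0.982, -0.004, -0.19], [0.189, 0.026, -0.982]]
0.011 {'time': 0.1, 'q': array([-1.32948439e+00,  5.28356682e-01,  1.43380361e+00, -5.02510947e-06,
        1.18138718e+00, -1.78525308e-01]), 'joint_velocities': array([ 0.0002762 , -0.00290039, -0.00437154, -0.00131548,  0.00160268,
        0.00165978]), 'joint_torque': array([-1.03812195e-03, -4.40985417e+01, -1.77150661e+01,  6.34750701e-02,
        5.33512258e-02, -4.80508834e-05]), 'position': array([ 0.25461073, -0.57007563,  0.23267025]), 'tool_rot': array([ 9.78047209e-01,  2.08381146e-01, -3.30015467e-05, -9.76857873e-04]), 'ft_force': array([-0.20068821, -0.01440946, -0.20831905]), 'moment': array([0.01618594, 0.02986394, 0.01675115]), 'grip_force': 0.0, 'grip_width': 0.08686604407154935}
```

View pics/top0.png

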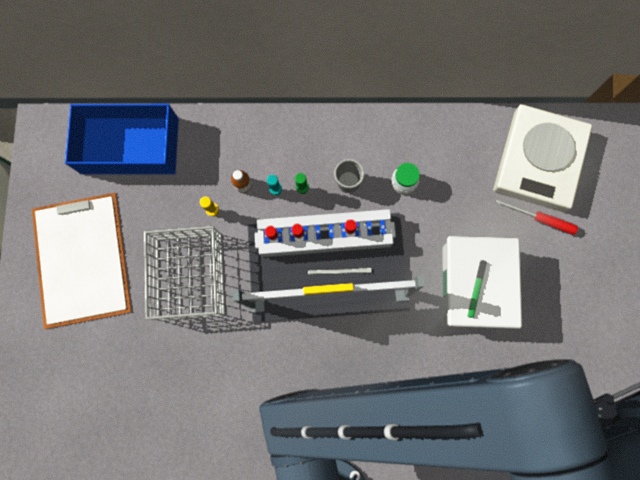

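View pics/side0.png

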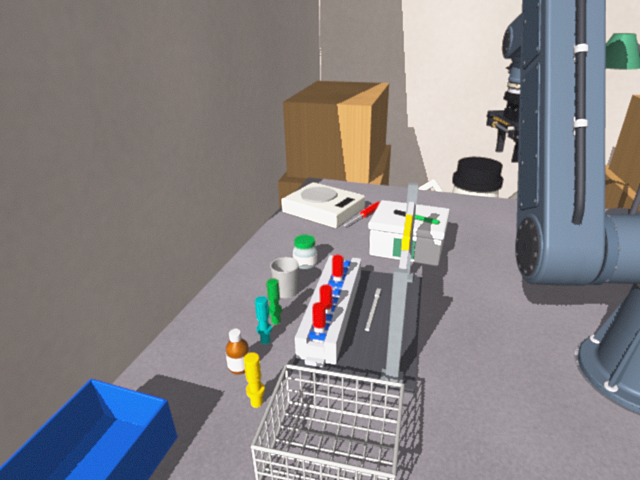

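The top view shows three red caps, at about (270,233), (297,231) and (350,228). The yellow handle is at (328,289) and the basket at (183,272). The side view confirms three tubes and a raised shield.

```bash
cat > h.py <<'E'
from rig import robot
import cv2,numpy as np
from scipy.spatial.transform import Rotation as Ro
def cal(n):
    c=robot.calibration(n);return np.array([[c["fx"],0,c["cx"]],[0,c["fy"],c["cy"]],[0,0,1]]),np.array(c["R"]),np.array(c["t"])
def ray(n,uv):
    K,R,t=cal(n);d=R.T@np.linalg.solve(K,[uv[0],uv[1],1]);return -R.T@t,d/np.linalg.norm(d)
def plane(n,uv,z):
    o,d=ray(n,uv);return o+d*(z-o[2])/d[2]
def two(a,b):
    (o,d),(p,e)=ray("top",a),ray("side",b)
    s=np.linalg.lstsq(np.c_[d,-e],p-o,rcond=None)[0];x,y=o+s[0]*d,p+s[1]*e
    return (x+y)/2,np.linalg.norm(x-y)
def proj(n,X):
    K,R,t=cal(n);p=K@(R@np.array(X)+t);return p[:2]/p[2]
def blobs(im,lo,hi,mn=30):
    m=cv2.inRange(cv2.cvtColor(im,cv2.COLOR_BGR2HSV),lo,hi)
    n,l,s,c=cv2.connectedComponentsWithStats(m)
    return [(c[i].round(1),s[i][:5].tolist(),cv2.minAreaRect(np.argwhere(l==i)[:,::-1].astype(np.float32))) for i in range(1,n) if s[i][4]>=mn]
RED=((0,170,90),(6,255,255));YEL=((24,150,120),(32,255,255))
E
python3 - <<'E'
from h import *
t=cv2.imread("pics/top0.png");s=cv2.imread("pics/side0.png")
for nm,c in(("red",RED),("yel",YEL)):
    for n,im in(("top",t),("side",s)):
        for b in blobs(im,*c): print(nm,n,b)
# cap tops
for uv in[(270,233),(297,231),(350,228)]: print(plane("top",uv,.122).round(4))
print(plane("top",(328,289),.275).round(4))
# basket rim corners rough
for uv in[(145,232),(214,227),(222,316),(148,318)]: print(plane("top",uv,.095).round(4))
E
```

```text
red top (array([558. , 223.5]), [536, 213, 42, 21, 359], ((556.5345458984375, 222.91378784179688), (42.52423095703125, 9.47046184539795), 21.801406860351562))
red top (array([350.1, 225.3]), [346, 220, 10, 12, 91], ((349.9422912597656, 225.21157836914062), (10.59027099609375, 9.21745777130127), 78.69007110595703))
red top (array([297.1, 229.4]), [293, 224, 10, 12, 89], ((296.91180419921875, 229.14707946777344), (10.429031372070312, 9.45888900756836), 75.96376037597656))
red top (array([270.6, 231.4]), [266, 226, 10, 12, 86], ((270.5, 231.5), (9.899494171142578, 9.899494171142578), 45.0))
red side (array([369.4, 209.3]), [361, 202, 18, 15, 106], ((370.31463623046875, 208.80340576171875), (6.571987152099609, 20.245962142944336), 57.9946174621582))
red side (array([337.2, 265.1]), [333, 255, 10, 22, 186], ((337.5, 265.5), (21.0, 9.0), 90.0))
red side (array([321.6, 306.4]), [313, 285, 19, 43, 491], ((321.5500183105469, 305.85003662109375), (16.12761688232422, 43.006980895996094), 18.434947967529297))
yel top (array([205. , 201.8]), [200, 197, 11, 11, 96], ((205.0, 202.0), (10.0, 10.0), 90.0))
yel top (array([212.4, 210.7]), [206, 203, 12, 13, 51], ((212.75003051757812, 210.25003051757812), (8.485280990600586, 12.020814895629883), 45.0))
yel top (array([328. , 288.4]), [303, 283, 51, 12, 384], ((328.0264892578125, 288.3441467285156), (7.899739742279053, 49.85272979736328), 85.60128784179688))
yel side (array([406.7, 232.6]), [401, 215, 12, 35, 245], ((406.7099914550781, 232.02996826171875), (7.353911399841309, 34.93107604980469), 8.130102157592773))
yel side (array([253.3, 378.9]), [244, 353, 20, 55, 739], ((253.89974975585938, 379.8963317871094), (54.369564056396484, 17.249038696289062), 85.76361083984375))
[0.5943 0.1258 0.122 ]
[0.599  0.0656 0.122 ]
[ 0.6063 -0.0523  0.122 ]
[ 0.4566 -0.0066  0.275 ]
[0.6005 0.4155 0.095 ]
[0.6127 0.2574 0.095 ]
[0.4116 0.231  0.095 ]
[0.4059 0.3961 0.095 ]
```

```bash
python3 - <<'E'
import cv2
t=cv2.imread("pics/top0.png")
cv2.imwrite("pics/c1.png",cv2.resize(t[200:340,130:430],None,fx=2.6,fy=2.6,interpolation=cv2.INTER_CUBIC))
E
```

```text
(no output)
```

View pics/c1.png

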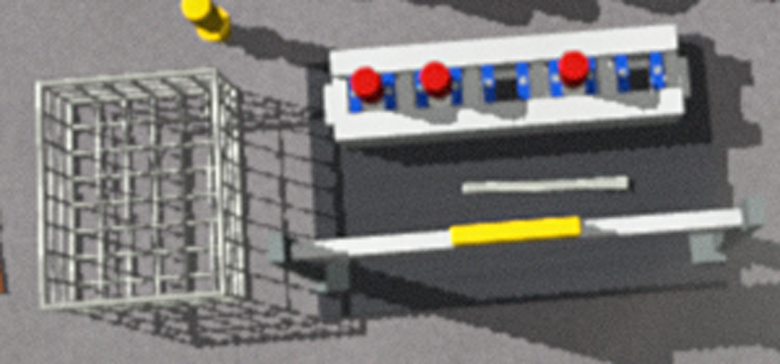

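The crop shows the basket rim corners at image (144.6,231.5), (212.7,226.9), (215.4,314.2) and (146.2,317.7). There are three tubes, at wells +120, +60 and -60. The other two wells are empty.

```bash
python3 - <<'E'
from h import *
t=cv2.imread("pics/top0.png");s=cv2.imread("pics/side0.png")
RW=((0,120,40),(8,255,255))
for n,im in(("top",t),("side",s)):
    for b in blobs(im,*RW): print(n,b[:2])
P=[]
for (x,y,w,h) in [(b[1][:4]) for b in blobs(t,*RW)][1:]:
    e=plane("top",(x+w/2-.5,y-.5),.122); P.append(e[:2]-[.013,0]); print("cap by far edge",P[-1].round(4))
print("handle2",two((328,288.4),(406.7,232.6)),plane("top",(328,288.4),.27))
r=[plane("top",u,.095)[:2] for u in[(212.7,226.9),(215.4,314.2),(146.2,317.7),(144.6,231.5)]]
print(np.round(r,4),np.mean(r,0))
for a,b in((0,1),(1,2),(2,3),(3,0)): print(np.linalg.norm(r[a]-r[b]))
print(proj("side",[.6,-.056,.122]),proj("side",[.6,-.056,.074]))
for y0,uvt in((-.06,(337.5,255)),): pass
E
```

```text
top (array([556.5, 223. ]), [535, 212, 43, 23, 426])
top (array([350.1, 225.7]), [345, 220, 11, 14, 106])
top (array([297.3, 230.1]), [293, 224, 10, 14, 105])
top (array([270.9, 231.7]), [266, 226, 11, 14, 106])
side (array([369.3, 209.4]), [360, 202, 20, 16, 122])
side (array([337. , 265.2]), [332, 255, 11, 22, 196])
side (array([321.6, 306.3]), [313, 285, 19, 43, 501])
cap by far edge [ 0.6126 -0.0523]
cap by far edge [0.6031 0.0648]
cap by far edge [0.5983 0.1239]
handle2 (array([ 0.46026697, -0.00605544,  0.2337745 ]), np.float64(0.002496853463768392)) [ 0.45820196 -0.00654537  0.27      ]
[[0.6129 0.2604]
 [0.4154 0.2458]
 [0.4066 0.4002]
 [0.6016 0.4165]] [0.50913876 0.33073792]
0.19804930500831783
0.15460593212122237
0.19575646747332934
0.15648635156434748
[343.2513962  257.53963378] [343.06471722 275.22241791]
```

jog_arm(
  motion=[0,0,-1,0,0,-1,-1,0,0,-1,0,0,-1,-1,0,0,-0.2,0,0,-1,-1,0,0,0,0,0,-1,-1,0,0,0,0,0,-1,-1,0,0,0,0,0,-1,-1,0,0,0,0,0,-1,-1,0,0,0,0,0,-1,-1,0,0,0,0,0,-1,-1,0,0,0,0,0,-1,-1,0,0,0,0,0,-1,-1,0,0,0,0,0,-1,-1],
  grip_force=40,
)

```text
time: 1.6
position: [0.2547, -0.5703, 0.3209]
tool_rot: [0.808, 0.589, 0.0, -0.001]
ft_force: [0.4, -0.3, 0.2]
grip_width: 0.0868
grip_force: 0.0
```

jog_arm(
  motion=[0,0,0,0,0,-1,-1,0,0,0,0,0,-1,-1,0,0,0,0,0,-1,-1,0,0,0,0,0,-1,-1,0,0,0,0,0,-1,-1,0,0,0,0,0,-0.57,-1,0,0,0,0,0,0,-1],
)

```text
time: 2.48
position: [0.2547, -0.5704, 0.321]
tool_rot: [0.68, 0.733, 0.0, -0.0]
ft_force: [-0.2, 0.3, 0.0]
grip_width: 0.0868
grip_force: 0.0
```

```bash
cat >> h.py <<'E'
def st():
    o=robot.get_obs();p=o["position"];M=Ro.from_quat(o["tool_rot"]).as_matrix()
    print("t",round(o["time"],2),"p",p.round(4),"toolx yaw",np.degrees(np.arctan2(M[1,0],M[0,0])).round(2),"z",M[:,2].round(3),"F",o["ft_force"].round(1),"w",round(o["grip_width"],4),"gf",round(o["grip_force"],1));return p,M
def to(X):
    p,M=st();print("units",((M.T@(np.array(X)-p))/.04).round(2))
yaw=np.radians(4.4);ys=np.array([-np.sin(yaw),np.cos(yaw),0]);xs=np.array([np.cos(yaw),np.sin(yaw),0]);O=np.array([.608,.0055,0])
def stn(x,y,z): return O+x*xs+y*ys+np.array([0,0,z])
E
python3 -c "
from h import *
to([.4595,-.006,.32])"
```

```text
t 2.48 p [ 0.2547 -0.5704  0.321 ] toolx yaw 94.3 z [-0.     0.001 -1.   ] F [-0.2  0.3  0. ] w 0.0868 gf 0.0
units [13.69  6.16  0.04]
```

jog_arm(
  motion=[1,0.45,0,0,0,0,-1,1,0.45,0,0,0,0,-1,1,0.45,0,0,0,0,-1,1,0.45,0,0,0,0,-1,1,0.45,0,0,0,0,-1,1,0.45,0,0,0,0,-1,1,0.45,0,0,0,0,-1,1,0.45,0,0,0,0,-1,1,0.45,0,0,0,0,-1,1,0.45,0,0,0,0,-1,1,0.45,0,0,0,0,-1,1,0.45,0,0,0,0,-1],
)

```text
time: 3.98
position: [0.4341, -0.0744, 0.3216]
tool_rot: [0.68, 0.733, 0.0, 0.0]
ft_force: [0.5, -0.3, 0.2]
grip_width: 0.0868
grip_force: 0.0
```

jog_arm(
  motion=[1,0.45,0,0,0,0,-1,0.69,0.31,0,0,0,0,-1,0,0,0,0,0,0,-1],
)

```text
time: 4.35
position: [0.4592, -0.0045, 0.3214]
tool_rot: [0.679, 0.734, -0.0, -0.0]
ft_force: [-0.1, 0.1, 0.5]
grip_width: 0.0869
grip_force: 0.0
```

```bash
python3 -c "
from h import *
st();im=robot.camera('side');cv2.imwrite('pics/s1.png',cv2.resize(im[120:400,260:560],None,fx=2,fy=2))
for b in blobs(im,*YEL): print(b[:2])
"
```

```text
t 4.35 p [ 0.4592 -0.0045  0.3214] toolx yaw 94.51 z [-0.  0. -1.] F [-0.1  0.1  0.5] w 0.0869 gf 0.0
(array([406.7, 232.5]), [401, 214, 12, 36, 249])
(array([253.3, 378.9]), [244, 353, 20, 55, 733])
```

View pics/s1.png

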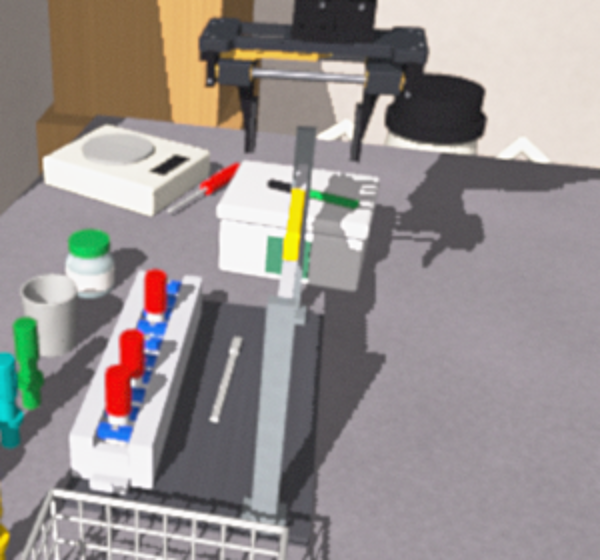

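The fingers straddle the yellow bar, which is centred near crop (294,225). I'll lower onto it and close.

jog_arm(
  motion=[0,0,0.8,0,0,0,-1,0,0,0.8,0,0,0,-1,0,0,0.7,0,0,0,-1,0,0,0,0,0,0,1,0,0,0,0,0,0,1,0,0,0,0,0,0,1,0,0,0,0,0,0,1,0,0,0,0,0,0,1,0,0,0,0,0,0,1],
  grip_force=30,
)

```text
time: 5.52
position: [0.4591, -0.006, 0.2297]
tool_rot: [0.68, 0.733, 0.0, 0.0]
ft_force: [-0.6, 0.2, 0.8]
grip_width: 0.0347
grip_force: 0.0
```

```bash
python3 -c "
from h import *
st()
"
```

```text
t 5.53 p [ 0.4591 -0.006   0.2297] toolx yaw 94.34 z [ 0. -0. -1.] F [-0.6  0.2  0.8] w 0.0347 gf 0.0
```

jog_arm(
  motion=[0,0,0,0,0,0,1,0,0,0,0,0,0,1,0,0,0,0,0,0,1,0,0,0,0,0,0,1,0,0,0,0,0,0,1],
)

```text
time: 6.15
position: [0.4601, -0.006, 0.2296]
tool_rot: [0.68, 0.733, 0.001, 0.001]
ft_force: [4.4, 2.7, -4.5]
grip_width: 0.0138
grip_force: 30.0
```

jog_arm(
  motion=[0,0,0.5,0,0,0,1,0,0,0.5,0,0,0,1,0,0,0.5,0,0,0,1,0,0,0.5,0,0,0,1,0,0,0,0,0,0,1],
)

```text
time: 6.78
position: [0.46, -0.006, 0.1484]
tool_rot: [0.68, 0.733, 0.001, 0.0]
ft_force: [6.7, 2.7, -11.9]
grip_width: 0.014
grip_force: 30.0
```

jog_arm(
  motion=[0,0,0.15,0,0,0,1,0,0,0,0,0,0,1],
)

```text
time: 7.02
position: [0.4601, -0.006, 0.1435]
tool_rot: [0.68, 0.733, 0.001, 0.001]
ft_force: [4.4, 2.7, -3.4]
grip_width: 0.0137
grip_force: 30.0
```

jog_arm(
  motion=[0,0,0.1,0,0,0,1,0,0,0,0,0,0,1],
)

```text
time: 7.28
position: [0.4601, -0.006, 0.1398]
tool_rot: [0.68, 0.733, 0.001, 0.001]
ft_force: [4.9, 4.1, 1.1]
grip_width: 0.0136
grip_force: 30.0
```

jog_arm(
  motion=[0,0,0.1,0,0,0,1,0,0,0,0,0,0,1],
)

```text
time: 7.52
position: [0.4601, -0.006, 0.1358]
tool_rot: [0.68, 0.733, 0.001, 0.001]
ft_force: [4.7, 4.3, 0.8]
grip_width: 0.014
grip_force: 30.0
```

jog_arm(
  motion=[0,0,0.1,0,0,0,1,0,0,0,0,0,0,1],
)

```text
time: 7.78
position: [0.4601, -0.0062, 0.1337]
tool_rot: [0.68, 0.733, 0.001, 0.001]
ft_force: [0.4, 3.3, 18.2]
grip_width: 0.0134
grip_force: 30.0
```

jog_arm(
  motion=[0,0,0.1,0,0,0,1,0,0,0,0,0,0,1],
)

```text
time: 8.02
position: [0.4602, -0.0067, 0.1309]
tool_rot: [0.68, 0.734, 0.001, 0.002]
ft_force: [-1.6, 1.2, 29.4]
grip_width: 0.0141
grip_force: 30.0
```

```bash
python3 -c "
from h import *
st()
im=robot.camera('side');cv2.imwrite('pics/s2.png',cv2.resize(im[120:400,260:560],None,fx=2,fy=2))
for b in blobs(im,*YEL): print(b[:2])
c=stn(-.15,0,.14);print(proj('side',c),c, proj('side',c+.05*ys+[0,0,.015]),proj('side',c-.05*ys+[0,0,-.015]))
"
```

```text
t 8.03 p [ 0.4602 -0.0067  0.1309] toolx yaw 94.38 z [ 0.004 -0.002 -1.   ] F [-1.6  1.2 29.4] w 0.0141 gf 30.0
(array([404.4, 262. ]), [401, 256, 8, 13, 81])
(array([253.3, 378.9]), [244, 353, 20, 55, 736])
[403.30532824 272.78864063] [ 0.45844209 -0.00600785  0.14      ] [401.8952337  280.39410134] [404.56701629 265.98362258]
```

View pics/s2.png

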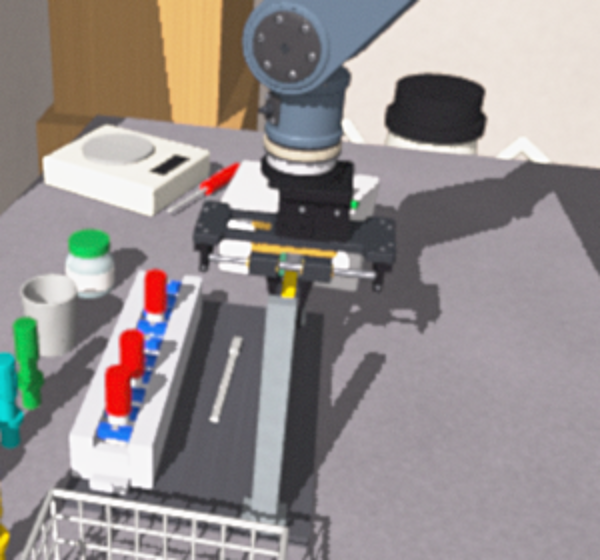

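The shield is at its lower stop (force up to 29 N, bar centre about 140 mm). I'll release it and move over the tube at -60.

jog_arm(
  motion=[0,0,-0.1,0,0,0,-1,0,0,0,0,0,0,-1,0,0,0,0,0,0,-1,0,0,0,0,0,0,-1,0,0,0,0,0,0,-1,0,0,-0.8,0,0,0,-1,0,0,-0.9,0,0,0,-1,0,0,0,0,0,0,-1],
)

```text
time: 9.07
position: [0.4608, -0.0065, 0.2016]
tool_rot: [0.68, 0.733, 0.001, 0.003]
ft_force: [-0.1, -0.4, -0.0]
grip_width: 0.0833
grip_force: 0.0
```

```bash
python3 -c "
from h import *
X=stn(0.001,-.06,.2);print(X);to(X)
im=robot.camera('side')
for b in blobs(im,*YEL): print(b[:2])
"
```

```text
[ 0.61360019 -0.05424645  0.2       ]
t 9.07 p [ 0.4608 -0.0065  0.2016] toolx yaw 94.34 z [ 0.006 -0.002 -1.   ] F [-0.1 -0.4 -0. ] w 0.0833 gf 0.0
units [-1.48  3.72  0.06]
(array([404.4, 261.5]), [401, 255, 8, 14, 92])
(array([253.3, 378.9]), [244, 353, 20, 55, 735])
```

jog_arm(
  motion=[-0.37,0.93,0,0,0,0,-1,-0.37,0.93,0,0,0,0,-1,-0.37,0.93,0,0,0,0,-1,-0.37,0.93,0,0,0,0,-1,0,0,0.9,0,0,0,-1,0,0,0.9,0,0,0,-1,0,0,0,0,0,0,-1],
)

```text
time: 10.0
position: [0.6083, -0.053, 0.1229]
tool_rot: [0.68, 0.733, -0.003, -0.005]
ft_force: [0.3, 0.1, 1.4]
grip_width: 0.0866
grip_force: 0.0
```

```bash
python3 -c "
from h import *
to(stn(0.001,-.06,.092))
im=robot.camera('side');cv2.imwrite('pics/s3.png',cv2.resize(im[140:400,230:460],None,fx=2.2,fy=2.2))
"
```

```text
t 10.0 p [ 0.6083 -0.053   0.1229] toolx yaw 94.33 z [-0.01   0.003 -1.   ] F [0.3 0.1 1.4] w 0.0866 gf 0.0
units [-0.04  0.14  0.77]
```

View pics/s3.png

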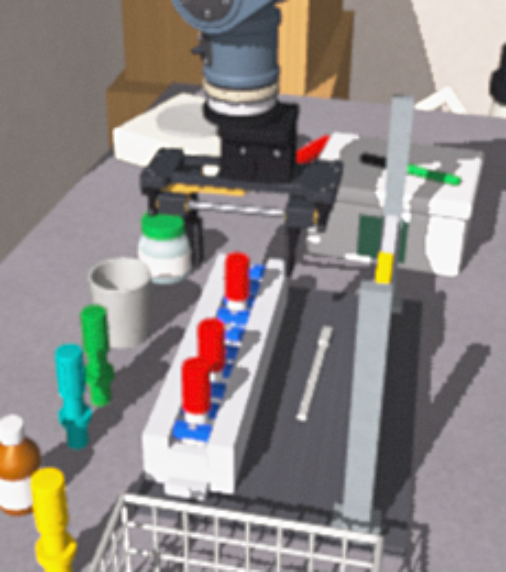

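The fingers straddle the far red cap, the tube at -60. I'll descend and close.

jog_arm(
  motion=[-0.04,0.14,0.4,0,0,0,-1,0,0,0.37,0,0,0,-1,0,0,0,0,0,0,1,0,0,0,0,0,0,1,0,0,0,0,0,0,1,0,0,0,0,0,0,1,0,0,0,0,0,0,1,0,0,0,0,0,0,1,0,0,0,0,0,0,1,0,0,0,0,0,0,1,0,0,0,0,0,0,1,0,0,0,0,0,0,1],
  grip_force=25,
)

```text
time: 11.55
position: [0.6175, -0.055, 0.0968]
tool_rot: [0.68, 0.733, -0.0, -0.0]
ft_force: [-1.4, -0.3, 1.3]
grip_width: 0.0254
grip_force: 24.9
```

```bash
python3 -c "
from h import *
to(stn(0.001,-.06,.092))
im=robot.camera('side')
for b in blobs(im,*RED): print(b[:2])
"
```

```text
t 11.55 p [ 0.6175 -0.055   0.0968] toolx yaw 94.34 z [-0. -0. -1.] F [-1.4 -0.3  1.3] w 0.0254 gf 24.9
units [ 0.03 -0.09  0.12]
(array([369.4, 209.1]), [361, 202, 18, 15, 104])
(array([335.6, 264.8]), [330, 255, 11, 21, 200])
(array([321.6, 306.3]), [313, 285, 19, 43, 488])
```

jog_arm(
  motion=[0.08,0,0,0,-0.55,0,1,0.08,0,0,0,-0.55,0,1,0.08,0,0,0,-0.55,0,1,0.08,0,0,0,-0.55,0,1,0,0,0,0,0,0,1],
)

```text
time: 12.22
position: [0.6167, -0.0431, 0.0971]
tool_rot: [0.677, 0.732, -0.053, 0.057]
ft_force: [-2.8, -2.3, 5.6]
grip_width: 0.0255
grip_force: 25.0
```

```bash
cat >> h.py <<'E'
def tilt(y0):
    p,M=st(); g=p-.008*M[:,2]; d=-M[:,2]
    print("tool tilt deg to +y",np.degrees(np.arcsin(d@ys)).round(2),"to +x",np.degrees(np.arcsin(d@xs)).round(2),"grasp in station x,y,z mm",((g-O)@xs*1e3).round(1),((g-O)@ys*1e3-y0).round(1),(g[2]*1e3).round(1))
E
python3 -c "
from h import *
tilt(-60)"
```

```text
t 12.22 p [ 0.6167 -0.0431  0.0971] toolx yaw 94.45 z [ 0.012 -0.156 -0.988] F [-2.8 -2.3  5.6] w 0.0255 gf 25.0
tool tilt deg to +y 8.98 to +x 0.01 grasp in station x,y,z mm 5.0 12.1 105.0
```

jog_arm(
  motion=[0.05,0,0,0,-0.1,0,1,0,0,0,0,0,0,1],
)

```text
time: 12.48
position: [0.6167, -0.0423, 0.097]
tool_rot: [0.677, 0.731, -0.056, 0.06]
ft_force: [-2.6, -4.2, 6.5]
grip_width: 0.0256
grip_force: 25.0
```

jog_arm(
  motion=[0.04,0,0,0,0,0,1,0,0,0,0,0,0,1],
)

```text
time: 12.72
position: [0.6165, -0.041, 0.097]
tool_rot: [0.677, 0.731, -0.056, 0.06]
ft_force: [-1.8, -5.4, 7.5]
grip_width: 0.0255
grip_force: 25.0
```

jog_arm(
  motion=[0.04,0,0,0,0,0,1,0,0,0,0,0,0,1],
)

```text
time: 12.98
position: [0.6164, -0.0396, 0.0969]
tool_rot: [0.677, 0.731, -0.056, 0.06]
ft_force: [-3.5, -6.3, 8.3]
grip_width: 0.0252
grip_force: 25.1
```

```bash
python3 -c "
from h import *
tilt(-60)"
```

```text
t 12.97 p [ 0.6164 -0.0396  0.0969] toolx yaw 94.42 z [ 0.012 -0.164 -0.986] F [-3.5 -6.3  8.3] w 0.0252 gf 25.1
tool tilt deg to +y 9.47 to +x 0.03 grasp in station x,y,z mm 4.9 15.7 104.7
```

jog_arm(
  motion=[-0.095,0,0,0,0.59,0,1,-0.095,0,0,0,0.59,0,1,-0.095,0,0,0,0.59,0,1,-0.095,0,0,0,0.59,0,1,-0.095,0,0,0,0.59,0,1,-0.095,0,0,0,0.59,0,1,-0.095,0,0,0,0.59,0,1,-0.095,0,0,0,0.59,0,1,0,0,0,0,0,0,1,0,0,0,0,0,0,1],
)

```text
time: 14.22
position: [0.6181, -0.0661, 0.0966]
tool_rot: [0.678, 0.73, 0.058, -0.063]
ft_force: [-1.2, 2.4, 6.1]
grip_width: 0.0252
grip_force: 25.0
```

```bash
python3 -c "
from h import *
tilt(-60)"
```

```text
t 14.22 p [ 0.6181 -0.0661  0.0966] toolx yaw 94.29 z [-0.014  0.17  -0.985] F [-1.2  2.4  6.1] w 0.0252 gf 25.0
tool tilt deg to +y -9.85 to +x 0.04 grasp in station x,y,z mm 4.6 -13.6 104.4
```

jog_arm(
  motion=[-0.05,0,0,0,0,0,1,0,0,0,0,0,0,1,-0.05,0,0,0,0,0,1,0,0,0,0,0,0,1],
)

```text
time: 14.72
position: [0.6182, -0.0686, 0.0963]
tool_rot: [0.678, 0.73, 0.059, -0.064]
ft_force: [-2.2, 5.5, 7.9]
grip_width: 0.0253
grip_force: 25.1
```

```bash
python3 -c "
from h import *
tilt(-60)
im=robot.camera('top');cv2.imwrite('pics/t3.png',cv2.resize(im[150:330,200:440],None,fx=3,fy=3))"
```

```text
t 14.72 p [ 0.6182 -0.0686  0.0963] toolx yaw 94.28 z [-0.014  0.173 -0.985] F [-2.2  5.5  7.9] w 0.0253 gf 25.1
tool tilt deg to +y -9.99 to +x 0.06 grasp in station x,y,z mm 4.5 -16.1 104.2
```

jog_arm(
  motion=[0.075,0,0,0,-0.5,0,1,0.075,0,0,0,-0.5,0,1,0.075,0,0,0,-0.5,0,1,0.075,0,0,0,-0.5,0,1,0.075,0,0,0,-0.5,0,1,0,0,0,0,0,0,1,0,0,-0.1,0,0,0,1,0,0,-0.1,0,0,0,1,0,0,0,0,0,0,1],
)

```text
time: 15.9
position: [0.6175, -0.0568, 0.1048]
tool_rot: [0.68, 0.733, -0.002, 0.002]
ft_force: [-2.2, -0.6, 0.8]
grip_width: 0.0254
grip_force: 25.0
```

```bash
python3 -c "
from h import *
tilt(-60)"
```

```text
t 15.9 p [ 0.6175 -0.0568  0.1048] toolx yaw 94.3 z [-0.    -0.006 -1.   ] F [-2.2 -0.6  0.8] w 0.0254 gf 25.0
tool tilt deg to +y 0.32 to +x 0.03 grasp in station x,y,z mm 4.7 -2.8 112.8
```

The tube is free: it has lifted 8 mm with no load. I'll lift it clear and check the basket.

jog_arm(
  motion=[0,0,-0.2,0,0,0,1,0,0,-0.3,0,0,0,1,0,0,-0.4,0,0,0,1,0,0,-0.5,0,0,0,1,0,0,-0.5,0,0,0,1,0,0,-0.5,0,0,0,1,0,0,-0.5,0,0,0,1,0,0,-0.3,0,0,0,1,0,0,0,0,0,0,1],
)

```text
time: 17.02
position: [0.6185, -0.0558, 0.2342]
tool_rot: [0.68, 0.733, -0.001, 0.004]
ft_force: [-0.4, -0.4, -1.2]
grip_width: 0.0254
grip_force: 25.0
```

```bash
python3 -c "
from h import *
st()
a=robot.camera('top');b=robot.camera('side')
c=np.vstack([cv2.resize(a[140:340,100:420],None,fx=1.8,fy=1.8)[:300],cv2.resize(b[240:480,200:520],None,fx=1.2,fy=1.2)[:300,:576] if 0 else cv2.resize(b[160:480,200:520],(576,300))])
cv2.imwrite('pics/d1.png',c)"
```

```text
t 17.02 p [ 0.6185 -0.0558  0.2342] toolx yaw 94.33 z [ 0.004 -0.006 -1.   ] F [-0.4 -0.4 -1.2] w 0.0254 gf 25.0
```

View pics/d1.png

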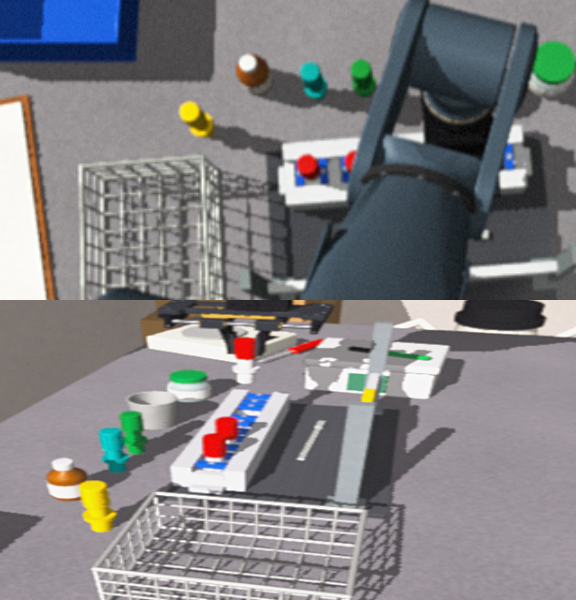

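The basket is where it was, with its far rim corners at crop (80,166) and (205,156). The tube hangs upright in the gripper, and I'll carry it over.

jog_arm(
  motion=[0.9,-0.08,0,0,0,0,1,0.9,-0.08,0,0,0,0,1,0.9,-0.08,0,0,0,0,1,0.9,-0.08,0,0,0,0,1,0.9,-0.08,0,0,0,0,1,0.9,-0.08,0,0,0,0,1,0.9,-0.08,0,0,0,0,1,0.9,-0.08,0,0,0,0,1,0.9,-0.08,0,0,0,0,1,0.9,-0.08,0,0,0,0,1,0.8,-0.08,0,0,0,0,1,0,0,0,0,0,0,1],
)

```text
time: 18.62
position: [0.5516, 0.3345, 0.2289]
tool_rot: [0.679, 0.734, -0.003, 0.001]
ft_force: [0.6, -0.4, -1.0]
grip_width: 0.0254
grip_force: 25.0
```

```bash
cat >> h.py <<'E'
def bshift():
    a=cv2.cvtColor(cv2.imread("pics/side0.png"),cv2.COLOR_BGR2GRAY);b=cv2.cvtColor(robot.camera("side"),cv2.COLOR_BGR2GRAY)
    # lower wall of the basket, side view
    r=np.s_[360:480,250:420];T=a[380:470,265:405];m=cv2.matchTemplate(b[330:480,215:455],T,cv2.TM_CCOEFF_NORMED)
    _,v,_,l=cv2.minMaxLoc(m);print("basket shift px side",l[0]-50,l[1]-50,"score",round(v,3))
E
python3 -c "
from h import *
to(np.array([.509,.331,.12])+.045*xs);bshift()"
```

```text
t 18.62 p [0.5516 0.3345 0.2289] toolx yaw 94.52 z [-0.002 -0.006 -1.   ] F [ 0.6 -0.4 -1. ] w 0.0254 gf 25.0
units [0.01 0.06 2.72]
basket shift px side 0 0 score 0.975
```

jog_arm(
  motion=[0,0,0.8,0,0,0,1,0,0,0.8,0,0,0,1,0,0,0.8,0,0,0,1,0,0,0.65,0,0,0,1,0,0,0,0,0,0,1,0,0,0,0,0,0,0.2,0,0,0,0,0,0,0.2,0,0,0,0,0,0,0.2,0,0,-0.4,0,0,0,0.2,0,0,-0.8,0,0,0,0.2,0,0,-0.8,0,0,0,-1],
)

```text
time: 20.05
position: [0.5531, 0.3325, 0.1904]
tool_rot: [0.68, 0.733, -0.001, 0.002]
ft_force: [0.8, 0.1, 0.1]
grip_width: 0.0392
grip_force: 0.0
```

```bash
python3 -c "
from h import *
to(stn(0.003,.06,.2))
b=robot.camera('side')
for x in blobs(b,*RED): print(x[:2])
cv2.imwrite('pics/d2.png',cv2.resize(b[160:480,200:520],None,fx=1.6,fy=1.6))"
```

```text
t 20.05 p [0.5531 0.3325 0.1904] toolx yaw 94.34 z [ 0.001 -0.005 -1.   ] F [0.8 0.1 0.1] w 0.0392 gf 0.0
units [-6.76  0.82 -0.2 ]
(array([369.4, 209.2]), [361, 202, 18, 15, 105])
(array([303.1, 407.6]), [295, 392, 17, 33, 476])
```

View pics/d2.png

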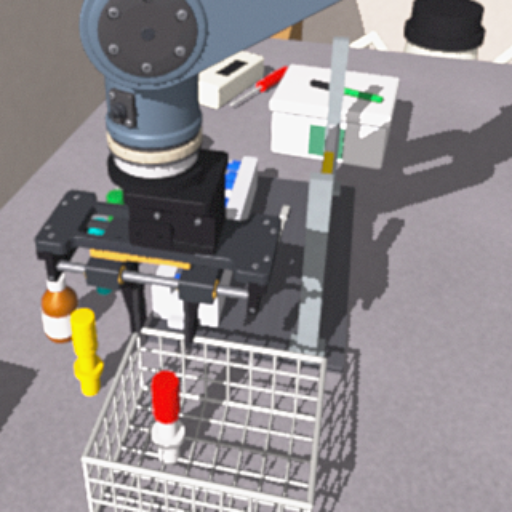

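The first tube stands in the basket with its cap at crop (165,397), and the bottle and the yellow tube are untouched. Next is the tube at +60.

jog_arm(
  motion=[-0.85,0.1,-0.2,0,0,0,-1,-0.85,0.1,0,0,0,0,-1,-0.85,0.1,0,0,0,0,-1,-0.85,0.1,0,0,0,0,-1,-0.85,0.1,0,0,0,0,-1,-0.85,0.1,0,0,0,0,-1,-0.85,0.1,0,0,0,0,-1,-0.81,0.12,0,0,0,0,-1,0,0,0,0,0,0,-1,0,0,0,0,0,0,-1],
)

```text
time: 21.35
position: [0.606, 0.0657, 0.1984]
tool_rot: [0.68, 0.733, -0.002, 0.002]
ft_force: [-0.4, 1.0, 0.4]
grip_width: 0.0872
grip_force: 0.0
```

```bash
python3 -c "
from h import *
to(stn(0.003,.06,.095))"
```

```text
t 21.35 p [0.606  0.0657 0.1984] toolx yaw 94.32 z [ 0.001 -0.005 -1.   ] F [-0.4  1.   0.4] w 0.0872 gf 0.0
units [0.01 0.01 2.59]
```

jog_arm(
  motion=[0,0,0.9,0,0,0,-1,0,0,0.9,0,0,0,-1,0,0,0.7,0,0,0,-1,0,0,0,0,0,0,1,0,0,0,0,0,0,1,0,0,0,0,0,0,1,0,0,0,0,0,0,1,0,0,0,0,0,0,1,0,0,0,0,0,0,1,0,0,0,0,0,0,1,0,0,0,0,0,0,1,0,0,0,0,0,0,1],
  grip_force=25,
)

```text
time: 22.85
position: [0.6062, 0.0646, 0.0978]
tool_rot: [0.68, 0.733, -0.002, 0.002]
ft_force: [-0.0, 0.1, 1.0]
grip_width: 0.0253
grip_force: 24.9
```

```bash
python3 -c "
from h import *
tilt(60)"
```

```text
t 22.85 p [0.6062 0.0646 0.0978] toolx yaw 94.33 z [ 0.    -0.006 -1.   ] F [-0.   0.1  1. ] w 0.0253 gf 24.9
tool tilt deg to +y 0.32 to +x 0.0 grasp in station x,y,z mm 2.7 -0.8 105.8
```

jog_arm(
  motion=[0.09,0,0,0,-0.45,0,1,0.09,0,0,0,-0.45,0,1,0.09,0,0,0,-0.45,0,1,0.09,0,0,0,-0.45,0,1,0.09,0,0,0,-0.45,0,1,0,0,0,0,0,0,1,0,0,0,0,0,0,1],
)

```text
time: 23.72
position: [0.6051, 0.081, 0.0978]
tool_rot: [0.677, 0.731, -0.056, 0.061]
ft_force: [-1.1, -4.2, 5.6]
grip_width: 0.0253
grip_force: 25.0
```

```bash
python3 -c "
from h import *
tilt(60)"
```

```text
t 23.73 p [0.6051 0.081  0.0978] toolx yaw 94.4 z [ 0.013 -0.165 -0.986] F [-1.1 -4.2  5.6] w 0.0253 gf 25.0
tool tilt deg to +y 9.51 to +x 0.0 grasp in station x,y,z mm 2.9 16.8 105.6
```

jog_arm(
  motion=[-0.105,0,0,0,0.59,0,1,-0.105,0,0,0,0.59,0,1,-0.105,0,0,0,0.59,0,1,-0.105,0,0,0,0.59,0,1,-0.105,0,0,0,0.59,0,1,-0.105,0,0,0,0.59,0,1,-0.105,0,0,0,0.59,0,1,-0.105,0,0,0,0.59,0,1,-0.04,0,0,0,0,0,1,0,0,0,0,0,0,1],
)

```text
time: 24.98
position: [0.6071, 0.0495, 0.0975]
tool_rot: [0.678, 0.73, 0.058, -0.063]
ft_force: [0.1, 5.5, 3.5]
grip_width: 0.0253
grip_force: 25.0
```

```bash
python3 -c "
from h import *
tilt(60)"
```

```text
t 24.98 p [0.6071 0.0495 0.0975] toolx yaw 94.24 z [-0.013  0.169 -0.985] F [0.1 5.5 3.5] w 0.0253 gf 25.0
tool tilt deg to +y -9.77 to +x 0.01 grasp in station x,y,z mm 2.5 -17.4 105.4
```

Both shoes should be back now. I'll set the tube upright and test the lift.

jog_arm(
  motion=[0.08,0,0,0,-0.49,0,1,0.08,0,0,0,-0.49,0,1,0.08,0,0,0,-0.49,0,1,0.08,0,0,0,-0.49,0,1,0.08,0,0,0,-0.49,0,1,0,0,0,0,0,0,1,0,0,-0.1,0,0,0,1,0,0,-0.1,0,0,0,1,0,0,0,0,0,0,1],
)

```text
time: 26.1
position: [0.6067, 0.0631, 0.1071]
tool_rot: [0.68, 0.733, -0.001, 0.002]
ft_force: [0.2, 0.2, -0.7]
grip_width: 0.0254
grip_force: 25.0
```

```bash
python3 -c "
from h import *
tilt(60)"
```

```text
t 26.1 p [0.6067 0.0631 0.1071] toolx yaw 94.3 z [ 0.001 -0.004 -1.   ] F [ 0.2  0.2 -0.7] w 0.0254 gf 25.0
tool tilt deg to +y 0.25 to +x -0.06 grasp in station x,y,z mm 3.1 -2.4 115.1
```

jog_arm(
  motion=[0,0,-0.2,0,0,0,1,0,0,-0.3,0,0,0,1,0,0,-0.4,0,0,0,1,0,0,-0.5,0,0,0,1,0,0,-0.5,0,0,0,1,0,0,-0.5,0,0,0,1,0,0,-0.5,0,0,0,1,0,0,-0.3,0,0,0,1,0,0,0,0,0,0,1],
)

```text
time: 27.22
position: [0.6069, 0.0641, 0.2361]
tool_rot: [0.68, 0.733, -0.0, 0.003]
ft_force: [-0.1, -0.3, 0.1]
grip_width: 0.0251
grip_force: 25.0
```

```bash
python3 -c "
from h import *
bshift();to(np.array([.509,.331,.235])-.045*xs+.035*ys)
b=robot.camera('side')
for x in blobs(b,*RED): print(x[:2])"
```

```text
basket shift px side 0 0 score 0.802
t 27.27 p [0.6062 0.0641 0.235 ] toolx yaw 94.33 z [ 0.001 -0.004 -1.   ] F [ 0.   0.5 -1.8] w 0.0252 gf 25.0
units [ 7.71 -3.04 -0.04]
(array([323.4, 238. ]), [317, 225, 14, 27, 305])
(array([318.5, 315. ]), [313, 303, 12, 25, 272])
(array([303.1, 407.8]), [295, 392, 17, 33, 473])
```

jog_arm(
  motion=[0.85,-0.34,0,0,0,0,1,0.85,-0.34,0,0,0,0,1,0.85,-0.34,0,0,0,0,1,0.85,-0.34,0,0,0,0,1,0.85,-0.34,0,0,0,0,1,0.85,-0.34,0,0,0,0,1,0.85,-0.34,0,0,0,0,1,0.85,-0.34,0,0,0,0,1,0.91,-0.32,0,0,0,0,1,0,0,0,0,0,0,1,0,0,0,0,0,0,1],
)

```text
time: 28.7
position: [0.4614, 0.3618, 0.2324]
tool_rot: [0.68, 0.733, -0.002, 0.002]
ft_force: [0.0, -0.6, -0.5]
grip_width: 0.0255
grip_force: 25.0
```

```bash
python3 -c "
from h import *
bshift();to(np.array([.509,.331,.108])-.045*xs+.035*ys)
b=robot.camera('side')
for x in blobs(b,*RED): print(x[:2])"
```

```text
basket shift px side 0 0 score 0.697
t 28.75 p [0.4617 0.3615 0.2326] toolx yaw 94.31 z [-0.001 -0.005 -1.   ] F [-0.5 -0.3 -0.6] w 0.0255 gf 25.0
units [ 0.04 -0.    3.11]
(array([318.8, 304.7]), [314, 303, 11, 5, 30])
(array([316.2, 321.6]), [313, 317, 8, 12, 66])
(array([361.1, 366.9]), [351, 347, 21, 41, 725])
(array([303.2, 407.6]), [295, 392, 17, 33, 482])
```

jog_arm(
  motion=[0,0,0.8,0,0,0,1,0,0,0.8,0,0,0,1,0,0,0.8,0,0,0,1,0,0,0.7,0,0,0,1,0,0,0,0,0,0,1,0,0,0,0,0,0,0.2,0,0,0,0,0,0,0.2,0,0,0,0,0,0,0.2,0,0,-0.4,0,0,0,0.2,0,0,-0.8,0,0,0,0.2,0,0,-0.8,0,0,0,0.2],
)

```text
time: 30.18
position: [0.4618, 0.3624, 0.1913]
tool_rot: [0.68, 0.733, -0.001, 0.002]
ft_force: [0.6, 0.4, 0.2]
grip_width: 0.035
grip_force: 0.0
```

```bash
python3 -c "
from h import *
to(stn(0.003,.121,.2))
b=robot.camera('side')
for x in blobs(b,*RED): print(x[:2])
cv2.imwrite('pics/d3.png',cv2.resize(b[160:480,200:520],None,fx=1.6,fy=1.6))"
```

```text
t 30.18 p [0.4618 0.3624 0.1913] toolx yaw 94.34 z [ 0.001 -0.004 -1.   ] F [0.6 0.4 0.2] w 0.035 gf 0.0
units [-6.15  3.04 -0.19]
(array([319.4, 306.7]), [314, 303, 11, 8, 64])
(array([318.3, 321.1]), [313, 320, 12, 3, 30])
(array([303.2, 407.7]), [295, 392, 17, 33, 476])
(array([357.9, 439.8]), [349, 422, 19, 36, 560])
```

View pics/d3.png

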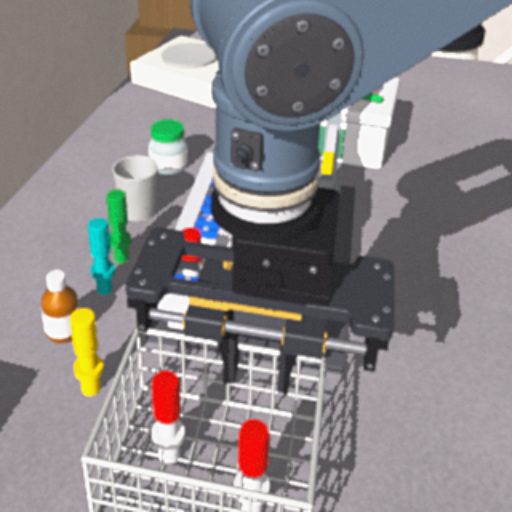

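Two tubes stand in the basket, with caps at crop (165,397) and (253,448). Now the last one, at +120.

jog_arm(
  motion=[-0.8,0.38,-0.2,0,0,0,-1,-0.8,0.38,0,0,0,0,-1,-0.8,0.38,0,0,0,0,-1,-0.8,0.38,0,0,0,0,-1,-0.8,0.38,0,0,0,0,-1,-0.8,0.38,0,0,0,0,-1,-0.8,0.38,0,0,0,0,-1,-0.55,0.38,0,0,0,0,-1,0,0,0,0,0,0,-1,0,0,0,0,0,0,-1],
)

```text
time: 31.48
position: [0.6009, 0.1268, 0.1984]
tool_rot: [0.68, 0.733, -0.001, 0.001]
ft_force: [0.6, -0.2, -0.5]
grip_width: 0.0869
grip_force: 0.0
```

```bash
python3 -c "
from h import *
to(stn(0.003,.121,.095))"
```

```text
t 31.48 p [0.6009 0.1268 0.1984] toolx yaw 94.35 z [-0.    -0.004 -1.   ] F [ 0.6 -0.2 -0.5] w 0.0869 gf 0.0
units [-0.    0.02  2.58]
```

jog_arm(
  motion=[-0.04,0,0.9,0,0,0,-1,0,0,0.9,0,0,0,-1,0,0,0.7,0,0,0,-1,0,0,0,0,0,0,1,0,0,0,0,0,0,1,0,0,0,0,0,0,1,0,0,0,0,0,0,1,0,0,0,0,0,0,1,0,0,0,0,0,0,1,0,0,0,0,0,0,1,0,0,0,0,0,0,1,0,0,0,0,0,0,1],
  grip_force=25,
)

```text
time: 32.98
position: [0.6017, 0.1241, 0.0983]
tool_rot: [0.68, 0.733, -0.001, 0.002]
ft_force: [0.1, -0.1, 0.4]
grip_width: 0.0255
grip_force: 24.9
```

```bash
python3 -c "
from h import *
tilt(120)"
```

```text
t 32.98 p [0.6017 0.1241 0.0983] toolx yaw 94.33 z [ 0.    -0.004 -1.   ] F [ 0.1 -0.1  0.4] w 0.0255 gf 24.9
tool tilt deg to +y 0.24 to +x 0.0 grasp in station x,y,z mm 2.8 -1.2 106.3
```

jog_arm(
  motion=[0.09,0,0,0,-0.45,0,1,0.09,0,0,0,-0.45,0,1,0.09,0,0,0,-0.45,0,1,0.09,0,0,0,-0.45,0,1,0.09,0,0,0,-0.45,0,1,0,0,0,0,0,0,1,0,0,0,0,0,0,1],
)

```text
time: 33.85
position: [0.6005, 0.1404, 0.0982]
tool_rot: [0.677, 0.731, -0.056, 0.06]
ft_force: [-1.0, -4.7, 6.0]
grip_width: 0.0254
grip_force: 25.0
```

```bash
python3 -c "
from h import *
tilt(120)"
```

```text
t 33.85 p [0.6005 0.1404 0.0982] toolx yaw 94.4 z [ 0.012 -0.164 -0.986] F [-1.  -4.7  6. ] w 0.0254 gf 25.0
tool tilt deg to +y 9.44 to +x 0.02 grasp in station x,y,z mm 2.8 16.4 106.1
```

jog_arm(
  motion=[-0.105,0,0,0,0.59,0,1,-0.105,0,0,0,0.59,0,1,-0.105,0,0,0,0.59,0,1,-0.105,0,0,0,0.59,0,1,-0.105,0,0,0,0.59,0,1,-0.105,0,0,0,0.59,0,1,-0.105,0,0,0,0.59,0,1,-0.105,0,0,0,0.59,0,1,-0.04,0,0,0,0,0,1,0,0,0,0,0,0,1],
)

```text
time: 35.1
position: [0.6027, 0.1086, 0.0979]
tool_rot: [0.678, 0.73, 0.058, -0.063]
ft_force: [-0.0, 4.3, 2.5]
grip_width: 0.0255
grip_force: 25.0
```

```bash
python3 -c "
from h import *
tilt(120)"
```

```text
t 35.1 p [0.6027 0.1086 0.0979] toolx yaw 94.25 z [-0.013  0.17  -0.985] F [-0.   4.3  2.5] w 0.0255 gf 25.0
tool tilt deg to +y -9.81 to +x -0.0 grasp in station x,y,z mm 2.7 -18.1 105.8
```

jog_arm(
  motion=[0.08,0,0,0,-0.49,0,1,0.08,0,0,0,-0.49,0,1,0.08,0,0,0,-0.49,0,1,0.08,0,0,0,-0.49,0,1,0.08,0,0,0,-0.49,0,1,0,0,0,0,0,0,1,0,0,-0.1,0,0,0,1,0,0,-0.1,0,0,0,1,0,0,0,0,0,0,1],
)

```text
time: 36.22
position: [0.6021, 0.1226, 0.1076]
tool_rot: [0.68, 0.733, -0.001, 0.001]
ft_force: [0.8, -0.9, -1.1]
grip_width: 0.0254
grip_force: 25.0
```

```bash
python3 -c "
from h import *
tilt(120)"
```

```text
t 36.23 p [0.6021 0.1226 0.1076] toolx yaw 94.3 z [ 0.001 -0.003 -1.   ] F [ 0.8 -0.9 -1.1] w 0.0254 gf 25.0
tool tilt deg to +y 0.16 to +x -0.06 grasp in station x,y,z mm 3.1 -2.8 115.6
```

It is free. I'll lift it and check the basket.

jog_arm(
  motion=[0,0,-0.2,0,0,0,1,0,0,-0.3,0,0,0,1,0,0,-0.4,0,0,0,1,0,0,-0.5,0,0,0,1,0,0,-0.5,0,0,0,1,0,0,-0.5,0,0,0,1,0,0,-0.5,0,0,0,1,0,0,-0.3,0,0,0,1,0,0,0,0,0,0,1],
)

```text
time: 37.35
position: [0.6023, 0.1234, 0.2365]
tool_rot: [0.68, 0.733, 0.0, 0.002]
ft_force: [-0.6, 0.5, -1.8]
grip_width: 0.0252
grip_force: 25.0
```

```bash
python3 -c "
from h import *
bshift();to(np.array([.509,.331,.235])-.045*xs-.032*ys)
b=robot.camera('side')
for x in blobs(b,*RED): print(x[:2])"
```

```text
basket shift px side 0 0 score 0.684
t 37.4 p [0.6017 0.1233 0.2354] toolx yaw 94.34 z [ 0.001 -0.003 -1.   ] F [-0.3  0.6 -0.7] w 0.0249 gf 25.0
units [ 4.55 -3.04 -0.01]
(array([315.5, 253.6]), [309, 240, 14, 28, 336])
(array([303. , 407.7]), [295, 392, 17, 33, 471])
(array([357.5, 441. ]), [348, 424, 20, 35, 555])
```

jog_arm(
  motion=[0.8,0,0,0,0,0,1,0.8,0,0,0,0,0,1,0.8,0,0,0,0,0,1,0.75,-0.7,0,0,0,0,1,0.7,-0.8,0,0,0,0,1,0.7,-0.8,0,0,0,0,1,0,-0.74,0,0,0,0,1,0,0,0,0,0,0,1,0,0,0,0,0,0,1],
)

```text
time: 38.58
position: [0.4677, 0.2957, 0.2342]
tool_rot: [0.68, 0.733, -0.001, 0.001]
ft_force: [0.4, -0.2, -1.4]
grip_width: 0.0254
grip_force: 25.0
```

```bash
python3 -c "
from h import *
bshift();to(np.array([.509,.331,.108])-.045*xs-.032*ys)
b=robot.camera('side')
for x in blobs(b,*RED): print(x[:2])"
```

```text
basket shift px side 0 0 score 0.675
t 38.62 p [0.4681 0.2956 0.2343] toolx yaw 94.29 z [ 0.001 -0.003 -1.   ] F [-0.5 -0.5 -0.5] w 0.0255 gf 25.0
units [ 0.01 -0.04  3.16]
(array([367.8, 331.3]), [359, 313, 19, 37, 611])
(array([303.1, 407.8]), [295, 392, 17, 33, 471])
(array([357.5, 441. ]), [348, 424, 20, 35, 558])
```

jog_arm(
  motion=[0,0,0.8,0,0,0,1,0,0,0.8,0,0,0,1,0,0,0.8,0,0,0,1,0,0,0.7,0,0,0,1,0,0,0,0,0,0,1,0,0,0,0,0,0,0.2,0,0,0,0,0,0,0.2,0,0,0,0,0,0,0.2,0,0,-0.4,0,0,0,0.2,0,0,-0.8,0,0,0,0.2,0,0,-0.8,0,0,0,0.2,0,0,-0.9,0,0,0,-1],
)

```text
time: 40.17
position: [0.4666, 0.2956, 0.2287]
tool_rot: [0.68, 0.733, -0.001, 0.001]
ft_force: [1.0, -0.6, 0.5]
grip_width: 0.0394
grip_force: 0.0
```

```bash
python3 -c "
from h import *
to([.4602,-.0065,.235])
b=robot.camera('side')
for x in blobs(b,*RED): print(x[:2])
cv2.imwrite('pics/d4.png',cv2.resize(b[160:480,200:520],None,fx=1.6,fy=1.6))"
```

```text
t 40.17 p [0.4666 0.2956 0.2287] toolx yaw 94.34 z [ 0.001 -0.002 -1.   ] F [ 1.  -0.6  0.5] w 0.0394 gf 0.0
units [-7.52 -0.73 -0.14]
(array([364.5, 404.6]), [357, 389, 16, 32, 449])
(array([303.2, 407.8]), [295, 392, 17, 33, 472])
(array([357.4, 441.3]), [348, 424, 19, 35, 541])
```

View pics/d4.png

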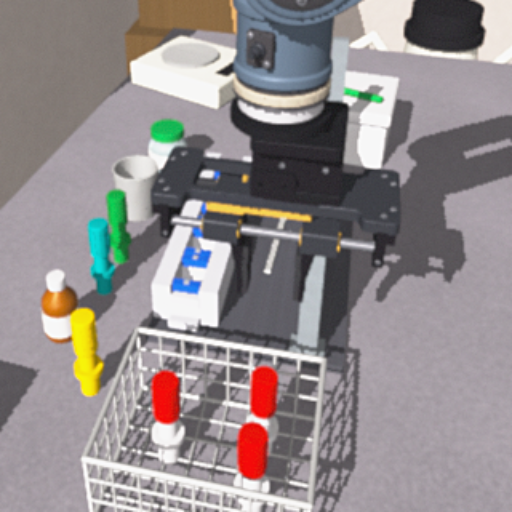

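All three tubes stand in the basket. I'll rise above the post height and return to the handle.

jog_arm(
  motion=[0,0,-0.9,0,0,0,-1,0,0,-0.9,0,0,0,-1,0,0,-0.5,0,0,0,-1,-0.9,-0.08,0,0,0,0,-1,-0.9,-0.08,0,0,0,0,-1,-0.9,-0.08,0,0,0,0,-1,-0.9,-0.08,0,0,0,0,-1,-0.9,-0.08,0,0,0,0,-1,-0.9,-0.08,0,0,0,0,-1,-0.9,-0.08,0,0,0,0,-1,-0.9,-0.1,0,0,0,0,-1,-0.3,-0.05,0,0,0,0,-1],
)

```text
time: 41.72
position: [0.461, -0.0069, 0.3203]
tool_rot: [0.681, 0.733, -0.001, 0.002]
ft_force: [-0.4, 0.5, 0.0]
grip_width: 0.0873
grip_force: 0.0
```

jog_arm(
  motion=[0,0,0,0,0,0,-1,0,0,0,0,0,0,-1],
)

```text
time: 41.98
position: [0.4609, -0.0045, 0.3195]
tool_rot: [0.68, 0.734, -0.001, 0.001]
ft_force: [0.8, -0.9, 0.5]
grip_width: 0.0871
grip_force: 0.0
```

```bash
python3 -c "
from h import *
to([.4602,-.0065,.135]);bshift()"
```

```text
t 41.98 p [ 0.4609 -0.0045  0.3195] toolx yaw 94.38 z [ 0.    -0.002 -1.   ] F [ 0.8 -0.9  0.5] w 0.0871 gf 0.0
units [-0.04 -0.02  4.61]
basket shift px side 0 0 score 0.58
```

jog_arm(
  motion=[-0.04,-0.02,0.9,0,0,0,-1,0,0,0.9,0,0,0,-1,0,0,0.9,0,0,0,-1,0,0,0.9,0,0,0,-1,0,0,0.9,0,0,0,-1,0,0,0,0,0,0,1,0,0,0,0,0,0,1,0,0,0,0,0,0,1,0,0,0,0,0,0,1,0,0,0,0,0,0,1,0,0,0,0,0,0,1,0,0,0,0,0,0,1],
  grip_force=45,
)

```text
time: 43.52
position: [0.4604, -0.0076, 0.1394]
tool_rot: [0.68, 0.733, -0.001, 0.001]
ft_force: [-0.7, 0.4, 0.4]
grip_width: 0.0248
grip_force: 0.0
```

jog_arm(
  motion=[0,0,0,0,0,0,1,0,0,0,0,0,0,1,0,0,0,0,0,0,1,0,0,0,0,0,0,1],
)

```text
time: 44.02
position: [0.4603, -0.0076, 0.1393]
tool_rot: [0.68, 0.733, -0.001, 0.001]
ft_force: [-0.2, -0.4, -0.1]
grip_width: 0.0139
grip_force: 45.0
```

jog_arm(
  motion=[0,0,-0.35,0,0,0,1,0,0,-0.35,0,0,0,1,0,0,-0.35,0,0,0,1,0,0,-0.35,0,0,0,1,0,0,-0.35,0,0,0,1,0,0,-0.35,0,0,0,1,0,0,-0.35,0,0,0,1,0,0,-0.35,0,0,0,1,0,0,0,0,0,0,1],
)

```text
time: 45.15
position: [0.4602, -0.0076, 0.2513]
tool_rot: [0.68, 0.733, -0.001, 0.001]
ft_force: [-0.8, -2.3, 0.4]
grip_width: 0.0138
grip_force: 45.0
```

jog_arm(
  motion=[0,0,-0.1,0,0,0,1,0,0,0,0,0,0,1],
)

```text
time: 45.4
position: [0.4602, -0.0076, 0.2545]
tool_rot: [0.68, 0.733, -0.001, 0.001]
ft_force: [2.0, -3.1, -12.1]
grip_width: 0.0137
grip_force: 45.0
```

jog_arm(
  motion=[0,0,-0.1,0,0,0,1,0,0,0,0,0,0,1],
)

```text
time: 45.65
position: [0.4602, -0.0076, 0.2591]
tool_rot: [0.68, 0.733, -0.001, 0.001]
ft_force: [2.2, -3.7, -12.6]
grip_width: 0.0136
grip_force: 45.0
```

```bash
python3 -c "
from h import *
st();b=robot.camera('side');cv2.imwrite('pics/e1.png',b)
for x in blobs(b,*YEL)+blobs(b,*RED): print(x[:2])"
```

```text
t 45.65 p [ 0.4602 -0.0076  0.2591] toolx yaw 94.34 z [-0.    -0.003 -1.   ] F [  2.2  -3.7 -12.6] w 0.0136 gf 45.0
(array([407.7, 221.4]), [403, 204, 10, 35, 252])
(array([253.3, 378.9]), [244, 353, 20, 55, 736])
(array([369.3, 209.2]), [360, 202, 19, 15, 105])
(array([364.5, 403.7]), [357, 388, 16, 32, 457])
(array([303.1, 407.8]), [295, 392, 17, 33, 474])
(array([357.4, 441.3]), [349, 424, 18, 35, 539])
```

jog_arm(
  motion=[0,0,-0.1,0,0,0,1,0,0,0,0,0,0,1],
)

```text
time: 45.95
position: [0.4602, -0.0075, 0.2594]
tool_rot: [0.68, 0.733, -0.002, 0.0]
ft_force: [9.8, -5.7, -37.8]
grip_width: 0.0134
grip_force: 45.0
```

jog_arm(
  motion=[0,0,-0.06,0,0,0,1,0,0,0,0,0,0,1],
)

```text
time: 46.2
position: [0.4602, -0.0075, 0.2596]
tool_rot: [0.68, 0.733, -0.002, -0.0]
ft_force: [13.0, -7.1, -52.2]
grip_width: 0.0134
grip_force: 45.0
```

It's at the upper stop. I'll ease off, open and retreat upward.

jog_arm(
  motion=[0,0,0.14,0,0,0,1,0,0,0,0,0,0,-1,0,0,0,0,0,0,-1,0,0,0,0,0,0,-1,0,0,0,0,0,0,-1,0,0,0,0,0,0,-1,0,0,-0.6,0,0,0,-1,0,0,-0.9,0,0,0,-1,0,0,-0.9,0,0,0,-1,0,0,0,0,0,0,-1],
)

```text
time: 47.45
position: [0.462, -0.0073, 0.3589]
tool_rot: [0.68, 0.733, 0.001, 0.004]
ft_force: [0.4, 0.6, 0.0]
grip_width: 0.0857
grip_force: 0.0
```

```bash
python3 -c "
from h import *
st();b=robot.camera('side');cv2.imwrite('pics/e2.png',b)
for x in blobs(b,*YEL)+blobs(b,*RED): print(x[:2])"
```

```text
t 47.45 p [ 0.462  -0.0073  0.3589] toolx yaw 94.33 z [ 0.007 -0.004 -1.   ] F [0.4 0.6 0. ] w 0.0857 gf 0.0
(array([407.8, 220.8]), [403, 203, 11, 36, 253])
(array([253.3, 379. ]), [244, 353, 21, 55, 737])
(array([369.5, 209.2]), [361, 202, 18, 15, 106])
(array([364.4, 403.6]), [357, 388, 16, 32, 454])
(array([303.1, 407.7]), [295, 392, 17, 33, 478])
(array([357.4, 441.3]), [348, 424, 19, 35, 539])
```

View pics/e2.png

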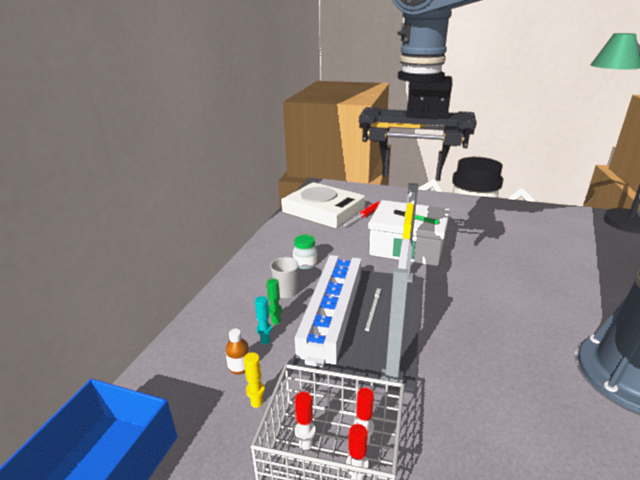

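The shield is up, with the handle at (408,221). All three tubes are in the upright basket, the block is empty, and the gripper is clear.

```bash
python3 -c "
from rig import robot
print(robot.hand_in())"
```

```text
the job is handed in; nothing more can be done
None
```

I rocked all three red-capped tubes loose and put them in the basket, which is still standing on the table; the shield is fully up, the bystanders look undisturbed in the last picture, and I handed the job in, though no verdict came back.

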